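# Fit the guide post and hold the nip open on a label applicator

## Robot

A 6-joint arm with a two-finger parallel gripper is mounted at the origin on the work surface. World frame = base frame: x ahead of the robot, y to its left, z up, the work surface at z = 0. Lengths are in m, angles in degrees, forces in N, time in s.
With the tool pointing down it reaches from about 0.25 to 0.725 m from the base axis. Payload 9.7 kg.
Tool frame: the origin (TCP) lies on the centre line of the jaws, within the pads' length; the fingertips stand 19 mm ahead of it and the grasp point (between the pads) is the TCP (bot.tcp_to_tips is the z of the fingertips in the tool frame, in m); z points along the fingers, y is the line along which they close (so a half turn about z gives the same grasp; the last joint's range is limited). The gripper opens to 85 mm and grips with 20 to 120 N. Pads are 22 mm wide; open, the fingers measure 114 mm over their backs; the gripper's body (76 mm by 85 mm) begins 54 mm behind the grasp point. The pads swing forward as they close: fully open they stand 13 mm farther back than shut.
Start: joints at [75.802, 4.979, 10.078, 95.1, 0, 90], TCP at [0.135, 0.533, 0.25] pointing down, gripper open.
Joint ranges: [-179.16, 179.16], [-48.56, 103.87], [-65.8, 70.77], [-126.05, 130.52], [-82.76, 87.17], [-180, 180]. Speed limits (degrees/s): [127.2, 127.2, 147.25, 180, 180, 180].

## Interface

Orientations are given as [roll, pitch, yaw] about the fixed x, y, z axes, in that order (R = Rz(yaw) Ry(pitch) Rx(roll)).
In Python, from workcell import bot gives the robot as it stands. The module is installed in compiled form; this text tells all that it offers.
- The arm moves only by the tool play_rows, never from a script. Its argument "increments" is a list of rows, each an object with "slide": the shift along the tool's x, y, z in mm, a list of three; "angular": the turn, a rotation vector about the tool's x, y, z in degrees, a list of three; "claw": the opening, from -1 (shut) to 1 (fully open). In form: [{"slide": [x, y, z], "angular": [rx, ry, rz], "claw": claw}, ...]. A call has 1 to 8 rows; each row shifts and turns the commanded pose from where the row before left it, along the tool's axes as they then stand; what a row does not reach is not made up. A row lasts 1/10 s, in which the tool goes at most 50 mm and 8.59 degrees, less where a joint would pass 70% of its speed; a pose out of reach is approached as far as the arm can. A call is refused whole if a number of a shift passes 50 or a number of a turn 8.59, either way. A call with a gripper value outside its range is refused whole. The fingers move at their own pace and stop on an object; "squeeze" is the grip in N (left out, the last holds). Time passes only in rows, so rows that do not move let the fingers close. It gives the time, the measured TCP pose, the force, the opening and the grip force at its end, in the units of the state.
- bot.get_obs(): the state, without advancing time (a new reading comes with each control period).
- bot.camera(name): name is "side" or "top" or "wrist"; returns the picture (384x512x3 uint8, red, green, blue); there is no depth.
- bot.camera_info(name): a dict with "fovy" (degrees; the focal length in pixels is half the picture's height over the tangent of half this angle, whatever the lens; pixels are square), "cx", "cy" (the principal point, pixels), "R" (3x3) and "t" (3): a world point X has camera coordinates R X + t. Camera axes: x right, y down, z forward; pixel columns grow to the right and rows downward; lengths in m; the calibration is good to about 2 mm. The wrist camera is an equidistant fisheye: a pixel r from the principal point sees the ray r / f radians off the axis. A picture is of the moment at which its call begins: read the wrist's pose just before it. camera_info takes no time and is no camera call; for the wrist camera it gives the pose at the moment of the call.
- bot.job_done(): hands the job in; it is judged then, once.
The state is a dict: "time": time; "q": joint angles; "qd": joint speeds; "joint_efforts": joint torques, N m; "ee_pos": TCP position; "tcp_rot": TCP orientation; "wrist_force": force on the tool from outside, world axes, zero at the start; "torque": the same for the moment, N m; "opening": finger opening in m; "grasp_force": force on a finger pad.
Only numpy, scipy, OpenCV 4.12 (cv2) and the standard library are available. Lean on these libraries where they do the work, as an engineer would, in place of code of your own. Each camera call takes 0.05 s, during which the arm holds its last target. There are 200 camera calls.

## Task

Get the label applicator ready for threading. Lift the tall guide post out of the grey storage block and drop it, foot down, into the empty socket block on the machine deck so that it stands upright with its flange fully down on the block, and let it go; leave the short posts, the post already fitted and the other things where they are. Then swing the cam lever by its black handle to the cam's highest lift, where the white pinch roller stands farthest off the rubber roller, neither short of that point nor past it, and finish while still holding the lever there, because its spring takes it back as soon as it is let go.

Things in the scene. Friction and masses are not known exactly. Their poses are not given: they have to be found in the camera images.
- head: the label applicator, fixed to the bench: grey housing under a bare steel deck 300 (its x) x 440 (its y) mm, deck top 50 mm above the bench. Origin: centre of its underside, on the bench. In its frame the cam pivot is at x 30, y 85 mm; a spring barrel lies along y at x 30, y 126 to 180 mm (top 86 mm above the bench); an upright peel plate at x 95 to 150, y -12 mm (top 164 mm)
- drive_roller_top (a point): centre of the top of the black rubber drive roller, upright on the deck, radius 20 mm, 179 mm above the bench; head frame x 30, y -30 mm. The white pinch roller (radius 16 mm, same height) stands against it at head x 30, y 6 mm when shut
- label_roll_top (a point): top of the black knob on the paper label roll, 172 mm above the bench; roll and clear disc of radius 63 mm, disc 154 mm above the bench; head frame x 62, y -148 mm. Stays where it is
- cam_pivot (a point): point on the upright axis of the cam and its lever, at the lever's top face, 101 mm above the bench
- cam_lever (a joint): turn of cam and lever about the pivot, rad, clockwise from above. 0: rest stop, lever points to 200 degrees in the head frame (mostly -x); 2.5: other stop. Highest lift 1.92: lever points straight along the head's +y, away from both rollers, over the spring barrel; beyond, the roller comes back. A spring returns it to 0; at highest lift it takes about 4 N at the handle
- handle: upright black plastic handle on the end of the cam lever, 105 mm from the pivot axis; a round grip 60 mm tall and 22 mm across, from 102 to 162 mm above the bench, which spins freely on its stud. Origin at the centre of its underside, z up
- pinch_slide (a joint): how far the pinch roller's slide has moved away from the drive roller along the head's +y, m; 0 = shut, about 0.009 = highest lift. It is moved by the cam only
- tall_post: the tall guide post to fit: an upright plain steel rod 14 mm across and 135 mm long, with a flange 26 mm across from 25 to 30 mm above its foot and a foot tapered to 6 mm over its last 8 mm; 0.11 to 0.22 kg. It starts standing in one of the three holes of the storage block, its foot 13 mm above the bench and its top at 148 mm. Origin at the centre of its foot, z up along the rod
- fitted_post: a second guide post of the same size that already stands in the other socket block on the deck, its top 192 mm above the bench; leave it. Origin at the centre of its foot
- short_post_a: a short guide post in the storage block: same shape but 85 mm long, top 98 mm above the bench; leave it. Origin at the centre of its foot
- short_post_b: another short guide post in the storage block, like short_post_a; leave it
- rack: grey plastic storage block fixed to the bench, 200 (its x) x 64 x 38 mm high, with three holes 17 mm wide and 30 mm deep on its long centre line, 70 mm apart. Origin at the centre of its underside
- socket_empty: the empty one of two dark steel socket blocks bolted to the deck on the robot's side of the head, 42 x 42 x 32 mm high, 113 mm apart. Origin at the centre of its underside on the deck top, 50 mm above the bench
- socket_empty_hole0 (a point): centre of the mouth of the empty socket, on the block's top face, 82 mm above the bench: a blind hole 17 mm wide and 29 mm deep with a 3 mm chamfer. A fully seated post has its foot 25 mm below this point
- core: bystander: empty cardboard core standing on the bench, 80 mm across, 85 mm tall. Origin at the centre of its underside
- wrench: bystander: steel wrench 170 mm long lying flat on the bench. Origin under its middle, on the bench; x along it
Mind the look-alikes: they are no part of the job. What is shaped like the tall_post but purple is not meant.

How it is judged:
By the outcome, as a careful person would: the job done as asked, in the order asked, and still so for the second after the job is handed in, while the arm keeps its last pose, push and grip.
It also fails if it takes over 48 s, if anything falls off the work surface, if the arm or the gripper's body presses on something with over 40 N, if the wrist force passes 120 N, or if a joint passes its speed limit or range.

## Working session

There is one attempt and no reset: what is moved stays moved. The work goes in short steps, Python scripts to look and compute and a tool call to move; the robot and the scene stay as the last step left them, time stands still between calls to the robot, and variables do not carry over. Pictures are saved under pics/ and viewed, at most 10 in all, crops included, and the job is handed in when it is done.

Besides the shell and the picture viewer there is one more tool, called by a JSON object that holds its "op" and its "data", one argument or row to a line. play_rows: Moves the arm, as the interface text tells. Its arguments: {"type":"object","properties":{"increments":{"type":"array"},"squeeze":{"type":"number"}},"required":["increments"]}

```bash
mkdir -p pics; cat > h.py <<'E'
import numpy as np, cv2
from workcell import bot
def ray(name,u,v,ci=None):
    ci=ci or bot.camera_info(name); R=np.array(ci["R"]);t=np.array(ci["t"])
    f=192/np.tan(np.radians(ci["fovy"])/2)
    a,b=u-ci["cx"],v-ci["cy"]
    if name=="wrist":
        r=np.hypot(a,b);th=r/f; d=np.array([np.sin(th)*a/max(r,1e-9),np.sin(th)*b/max(r,1e-9),np.cos(th)])
    else: d=np.array([a/f,b/f,1])
    return -R.T@t, R.T@d
def onz(name,u,v,z,ci=None):
    o,d=ray(name,u,v,ci); return o+d*(z-o[2])/d[2]
def proj(name,X,ci=None):
    ci=ci or bot.camera_info(name); c=np.array(ci["R"])@np.array(X)+np.array(ci["t"])
    f=192/np.tan(np.radians(ci["fovy"])/2)
    if name=="wrist":
        r=np.hypot(c[0],c[1]);th=np.arctan2(r,c[2]);return ci["cx"]+f*th*c[0]/r,ci["cy"]+f*th*c[1]/r
    return ci["cx"]+f*c[0]/c[2],ci["cy"]+f*c[1]/c[2]
E
python3 - <<'E'
from h import *
ims=[]
for n in("top","side","wrist"):
    ci=bot.camera_info(n)
    im=bot.camera(n)[:,:,::-1]; cv2.imwrite(f"pics/{n}0.png",im)
    cv2.imwrite(f"pics/{n}0v.png",cv2.resize(im,(800,600),interpolation=cv2.INTER_CUBIC))
    print(n,ci["fovy"],ci["cx"],ci["cy"],np.round(-np.array(ci["R"]).T@np.array(ci["t"]),3), np.round(ci["R"],2).tolist())
o=bot.get_obs();print(o)
E
```

```text
top 42.11660562542644 255.30758533388772 187.28389134143484 [0.363 0.022 1.324] [[-0.02, -1.0, 0.01], [-0.99, 0.02, -0.12], [0.12, -0.01, -0.99]]
side 43.678010321794275 250.2468951191428 200.79725465132105 [ 0.123 -0.919  0.739] [[0.92, -0.39, -0.01], [-0.21, -0.48, -0.85], [0.32, 0.79, -0.52]]
wrist 65.70646984690485 261.29550942906246 194.1294101997601 [0.056 0.553 0.373] [[0.25, 0.97, -0.0], [0.92, -0.23, 0.32], [0.31, -0.08, -0.95]]
{'time': 0.15, 'q': array([7.58029236e+01, 5.00404030e+00, 1.00466477e+01, 9.50990179e+01,
       3.39682557e-04, 9.00015975e+01]), 'qd': array([-0.02729703, -0.03790379,  0.20822767, -0.04802242, -0.03813738,
       -0.00122958]), 'joint_efforts': array([-1.03768311e-03, -5.20759499e+01,  4.65044904e+01,  1.38532376e-02,
       -1.79572692e-05, -6.14500919e-06]), 'ee_pos': array([0.13485566, 0.53306519, 0.24976001]), 'tcp_rot': array([-1.79943589e+02, -3.38109606e-04,  1.65801326e+02]), 'wrist_force': array([-0.40589905, -0.57137792,  0.40831511]), 'torque': array([ 0.01128987, -0.02431229,  0.01334156]), 'grasp_force': 0.0, 'opening': 0.08539323898454834}
```

View pics/top0v.png

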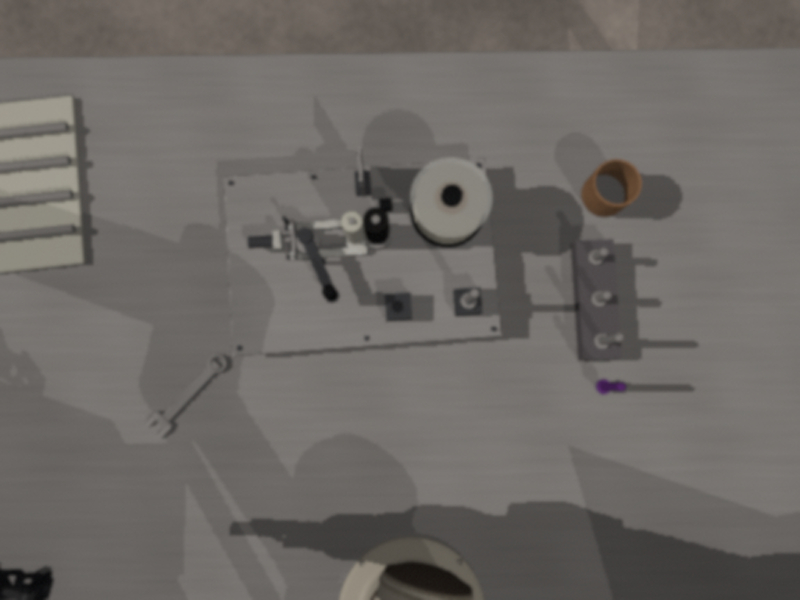

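View pics/side0v.png

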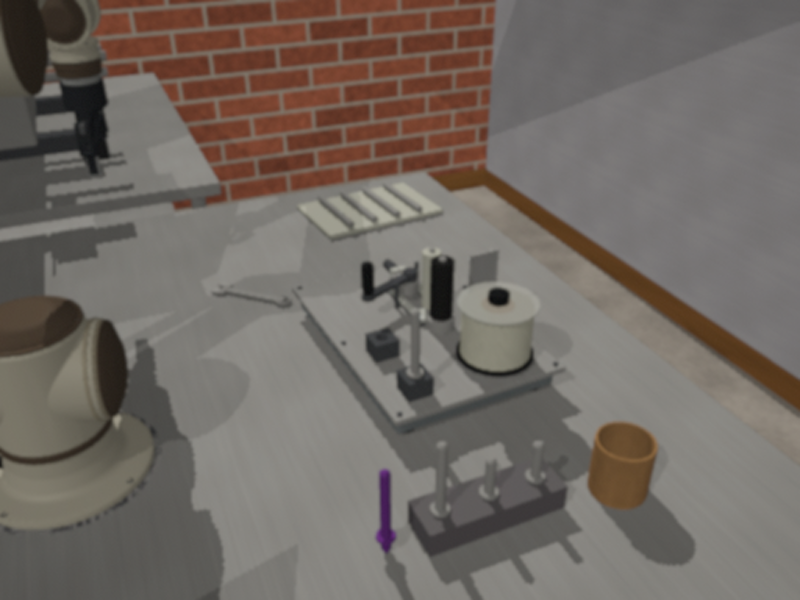

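```bash
python3 - <<'E'
import cv2,numpy as np
t=cv2.imread("pics/top0.png");s=cv2.imread("pics/side0.png")
def crop(im,x,y,w,h,W,H):
    c=cv2.resize(im[y:y+h,x:x+w],(W,H),interpolation=cv2.INTER_CUBIC)
    c=cv2.convertScaleAbs(c,alpha=1.6)
    for i in range(0,w,10):
        cv2.putText(c,str(x+i),(int(i*W/w),9),0,.3,(0,255,255)) if i%20==0 else 0
        cv2.line(c,(int(i*W/w),10),(int(i*W/w),14),(0,255,255))
    for j in range(0,h,10):
        if j%20==0: cv2.putText(c,str(y+j),(0,int(j*H/h)+4),0,.3,(0,255,255))
        cv2.line(c,(22,int(j*H/h)),(26,int(j*H/h)),(0,255,255))
    return c
a=crop(t,140,100,180,135,800,600); cv2.imwrite("pics/c1.png",a)
b=np.hstack([crop(t,360,145,60,105,343,600),crop(s,205,150,120,157,457,600)]); cv2.imwrite("pics/c2.png",b)
E
```

```text
(no output)
```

View pics/c1.png

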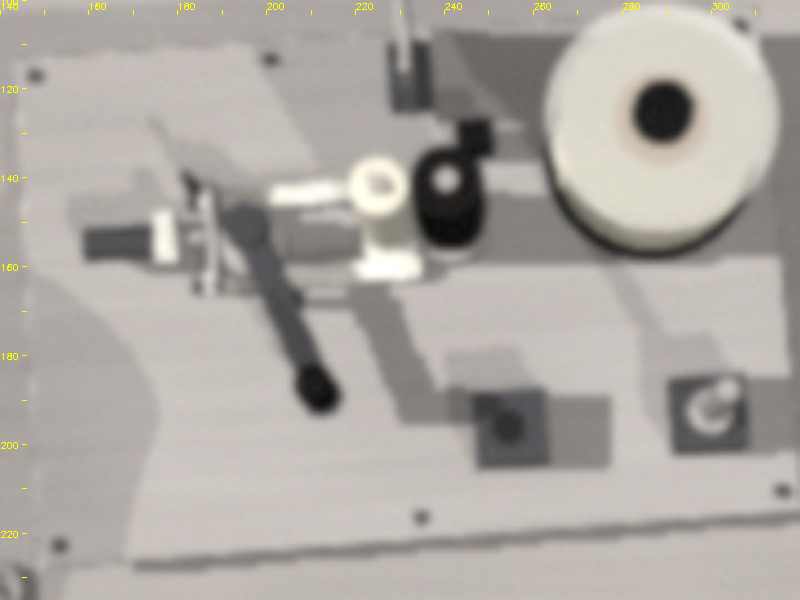

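View pics/c2.png

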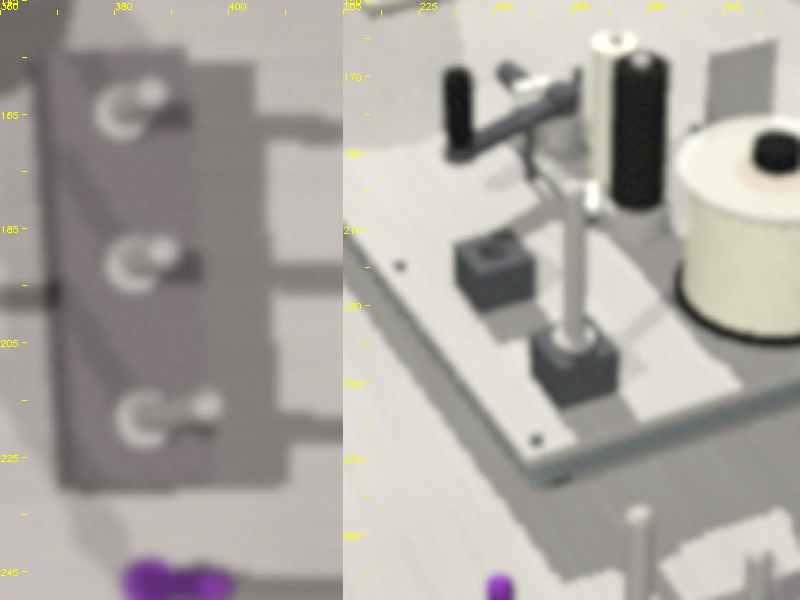

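```bash
python3 - <<'E'
from h import *
ci=bot.camera_info("top")
A=lambda x,y:(140+x/4.4444-.4,100+y/4.4444-.4)
B=lambda x,y:(360+x/5.714-.4,145+y/5.714-.4)
P={}
for n,p,z in [("pinch",A(377,184),.179),("drive",A(446,180),.179),("knob",A(662,111),.172),("pivot",A(247,225),.101),("handle",A(321,386),.162),("hole",A(509,428),.082),("fit",A(728,390),.192),("s1",A(36,76),.05),("s2",A(60,545),.05),("s3",A(783,490),.05),("tall",B(207,405),.148),("tallfl",B(145,418),.043),("sb",B(165,250),.098),("sbfl",B(135,265),.043),("sa",B(153,92),.098),("safl",B(121,110),.043),("purp",B(150,580),.03)]:
    P[n]=onz("top",*p,z,ci); print(n,np.round(P[n],4))
H=np.array([[30,6],[30,-30],[62,-148],[30,85]])/1000; W=np.array([P[k][:2] for k in("pinch","drive","knob","pivot")])
hc,wc=H.mean(0),W.mean(0); a=(H-hc);b=(W-wc)
th=np.arctan2((a[:,0]*b[:,1]-a[:,1]*b[:,0]).sum(),(a*b).sum()); R=np.array([[np.cos(th),-np.sin(th)],[np.sin(th),np.cos(th)]])
o=wc-R@hc; print("yaw",np.degrees(th),"org",o,"res mm",((H@R.T+o-W)*1000).round(1).tolist())
pv=R@[.03,.085]+o; print("pivot",pv)
hd=lambda q:pv+.105*np.array([np.cos(th+np.radians(200)-q),np.sin(th+np.radians(200)-q)])
print("handle0",hd(0),"final",hd(1.92))
for k in("hole","fit"): print(k,R.T@(P[k][:2]-o))
for k in("tall","fit","knob","hole"): print(k,proj("side",P[k]))
E
```

```text
pinch [0.6105 0.0825 0.179 ]
drive [0.6121 0.0462 0.179 ]
knob [ 0.6493 -0.069   0.172 ]
pivot [0.6049 0.1597 0.101 ]
handle [0.5059 0.1139 0.162 ]
hole [0.4903 0.0145 0.082 ]
fit [ 0.497  -0.0979  0.192 ]
s1 [0.7059 0.2892 0.05  ]
s2 [0.4301 0.2729 0.05  ]
s3 [ 0.4552 -0.143   0.05  ]
tall [ 0.4319 -0.3193  0.148 ]
tallfl [ 0.4326 -0.3215  0.043 ]
sb [ 0.5024 -0.3189  0.098 ]
sbfl [ 0.502  -0.3202  0.043 ]
sa [ 0.5719 -0.317   0.098 ]
safl [ 0.5732 -0.3171  0.043 ]
purp [ 0.3601 -0.3238  0.03  ]
yaw 3.0858021890611878 org [0.58007618 0.07451255] res mm [[-0.7, -0.4], [-0.4, -0.0], [0.7, -1.0], [0.5, 1.4]]
pivot [0.60545701 0.16100424]
handle0 [0.50886555 0.11983278] final [0.59981917 0.26585277]
hole [-0.09287265 -0.055068  ]
fit [-0.09223956 -0.16766879]
tall (np.float64(282.21592521470524), np.float64(283.48266698020564))
fit (np.float64(265.12830187358566), np.float64(198.50962022666428))
knob (np.float64(318.6029464594843), np.float64(186.53605494271736))
hole (np.float64(243.94445124263333), np.float64(215.3319250171102))
```

{"op": "play_rows", "data": {
  "increments": [
    {"slide": [0, 0, 0], "angular": [0, 0, -7.1], "claw": 1},
    {"slide": [0, 0, 0], "angular": [0, 0, -7.1], "claw": 1}
  ]
}}

```text
time: 0.35
ee_pos: [0.1349, 0.5331, 0.2499]
tcp_rot: [-180.0, -0.0, -179.7]
wrist_force: [0.6, -0.2, 0.0]
opening: 0.0853
grasp_force: 0.0
```

```bash
python3 -c "
from h import *
o=bot.get_obs();print(o['q'].round(2),o['ee_pos'].round(4),o['tcp_rot'].round(2),o['time'])"
```

```text
[75.8   4.99 10.06 95.1  -0.   75.52] [0.1349 0.5331 0.2499] [-1.7996e+02 -1.0000e-02 -1.7972e+02] 0.35
```

{"op": "play_rows", "data": {
  "increments": [
    {"slide": [-32, -30, 0], "angular": [0, 0, 0], "claw": 1},
    {"slide": [-32, -35, 0], "angular": [0, 0, 0], "claw": 1},
    {"slide": [-32, -38, 0], "angular": [0, 0, 0], "claw": 1},
    {"slide": [-32, -38, 0], "angular": [0, 0, 0], "claw": 1},
    {"slide": [-32, -38, 0], "angular": [0, 0, 0], "claw": 1},
    {"slide": [-32, -38, 0], "angular": [0, 0, 0], "claw": 1},
    {"slide": [-25, -40, 0], "angular": [0, 0, 0], "claw": 1},
    {"slide": [-20, -45, 0], "angular": [0, 0, 0], "claw": 1}
  ]
}}

```text
time: 1.15
ee_pos: [0.3728, 0.2296, 0.2499]
tcp_rot: [-180.0, -0.0, -180.0]
wrist_force: [1.0, 0.1, -0.5]
opening: 0.0851
grasp_force: 0.0
```

{"op": "play_rows", "data": {
  "increments": [
    {"slide": [-10, -48, 0], "angular": [0, 0, 0], "claw": 1},
    {"slide": [-10, -48, 0], "angular": [0, 0, 0], "claw": 1},
    {"slide": [-10, -48, 0], "angular": [0, 0, 0], "claw": 1},
    {"slide": [-10, -48, 0], "angular": [0, 0, 0], "claw": 1},
    {"slide": [-5, -48, 0], "angular": [0, 0, 0], "claw": 1},
    {"slide": [-5, -48, 0], "angular": [0, 0, 0], "claw": 1},
    {"slide": [0, -48, 0], "angular": [0, 0, 0], "claw": 1},
    {"slide": [0, -48, 0], "angular": [0, 0, 0], "claw": 1}
  ]
}}

```text
time: 1.95
ee_pos: [0.4215, -0.1548, 0.2502]
tcp_rot: [180.0, 0.0, 180.0]
wrist_force: [1.8, -0.6, 0.1]
opening: 0.0855
grasp_force: 0.0
```

{"op": "play_rows", "data": {
  "increments": [
    {"slide": [-4, -45, 0], "angular": [0, 0, 0], "claw": 1},
    {"slide": [-4, -45, 0], "angular": [0, 0, 0], "claw": 1},
    {"slide": [-2, -45, 0], "angular": [0, 0, 0], "claw": 1},
    {"slide": [0, -30, 0], "angular": [0, 0, 0], "claw": 1},
    {"slide": [0, 0, 0], "angular": [0, 0, 0], "claw": 1}
  ]
}}

```text
time: 2.45
ee_pos: [0.4314, -0.3209, 0.2489]
tcp_rot: [180.0, -0.1, 179.8]
wrist_force: [-0.4, 1.0, -0.6]
opening: 0.0855
grasp_force: 0.0
```

```bash
python3 - <<'E'
from h import *
ci=bot.camera_info("wrist");o=bot.get_obs();print(o['ee_pos'])
im=bot.camera("wrist")[:,:,::-1].copy(); cv2.imwrite("pics/w1.png",im)
for X,c in [((.4319,-.3193,.148),(0,0,255)),((.4326,-.3215,.043),(0,255,0))]:
    p=proj("wrist",X,ci);print(p);cv2.drawMarker(im,tuple(int(round(v)) for v in p),c,0,6,1)
cv2.imwrite("pics/w1v.png",cv2.resize(im,(800,600),interpolation=cv2.INTER_CUBIC))
E
```

```text
[ 0.43138975 -0.32092037  0.24894345]
(np.float64(263.99895411507663), np.float64(202.95280243844232))
(np.float64(261.30391092912106), np.float64(172.02965698063304))
```

View pics/w1v.png

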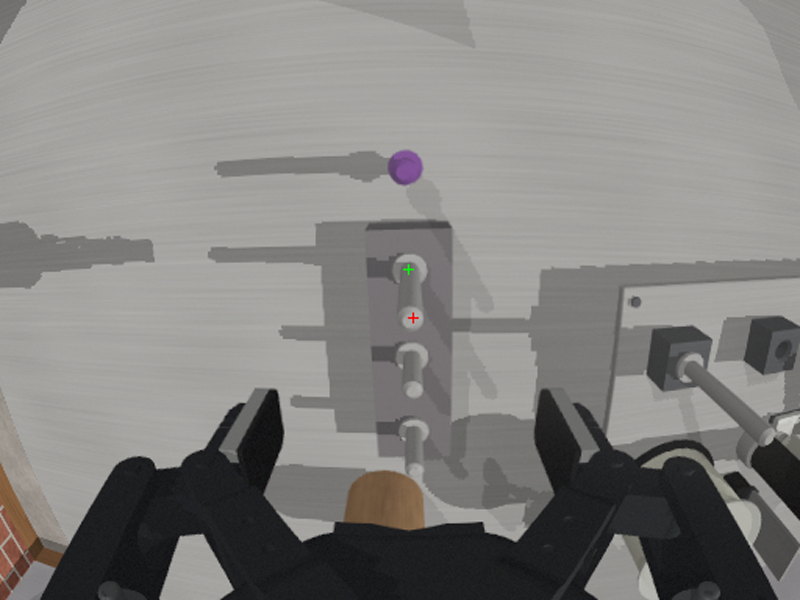

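{"op": "play_rows", "data": {
  "increments": [
    {"slide": [-1, 1, 30], "angular": [0, 0, 0], "claw": 1},
    {"slide": [0, 0, 40], "angular": [0, 0, 0], "claw": 1},
    {"slide": [0, 0, 32], "angular": [0, 0, 0], "claw": 1},
    {"slide": [0, 0, 14], "angular": [0, 0, 0], "claw": 0.5},
    {"slide": [0, 0, 0], "angular": [0, 0, 0], "claw": 0},
    {"slide": [0, 0, 0], "angular": [0, 0, 0], "claw": -1},
    {"slide": [0, 0, 0], "angular": [0, 0, 0], "claw": -1},
    {"slide": [0, 0, 0], "angular": [0, 0, 0], "claw": -1}
  ],
  "squeeze": 50
}}

```text
time: 3.3
ee_pos: [0.4336, -0.3173, 0.136]
tcp_rot: [-179.9, 0.1, -180.0]
wrist_force: [-1.1, -7.9, 10.7]
opening: 0.0123
grasp_force: 47.5
```

{"op": "play_rows", "data": {
  "increments": [
    {"slide": [0, 0, 0], "angular": [0, 0, 0], "claw": -1},
    {"slide": [0, 0, 0], "angular": [0, 0, 0], "claw": -1},
    {"slide": [0, 0, 0], "angular": [0, 0, 0], "claw": -1}
  ]
}}

```text
time: 3.6
ee_pos: [0.4336, -0.3175, 0.136]
tcp_rot: [-179.9, 0.1, 180.0]
wrist_force: [0.3, -0.5, 7.0]
opening: 0.0122
grasp_force: 49.1
```

{"op": "play_rows", "data": {
  "increments": [
    {"slide": [0, 0, -15], "angular": [0, 0, 0], "claw": -1},
    {"slide": [0, 0, -25], "angular": [0, 0, 0], "claw": -1},
    {"slide": [0, 0, -30], "angular": [0, 0, 0], "claw": -1},
    {"slide": [0, 0, -30], "angular": [0, 0, 0], "claw": -1},
    {"slide": [0, 0, -15], "angular": [0, 0, 0], "claw": -1},
    {"slide": [0, 15, 0], "angular": [0, 0, 0], "claw": -1},
    {"slide": [0, 30, 0], "angular": [0, 0, 0], "claw": -1},
    {"slide": [0, 40, 0], "angular": [0, 0, 0], "claw": -1}
  ]
}}

```text
time: 4.4
ee_pos: [0.4324, -0.2308, 0.2485]
tcp_rot: [179.9, -0.1, 179.9]
wrist_force: [0.3, 0.3, -0.8]
opening: 0.0123
grasp_force: 49.1
```

{"op": "play_rows", "data": {
  "increments": [
    {"slide": [0, 45, 0], "angular": [0, 0, 0], "claw": -1},
    {"slide": [0, 45, 0], "angular": [0, 0, 0], "claw": -1},
    {"slide": [0, 45, 0], "angular": [0, 0, 0], "claw": -1},
    {"slide": [0, 45, 0], "angular": [0, 0, 0], "claw": -1},
    {"slide": [-10, 35, 0], "angular": [0, 0, 0], "claw": -1},
    {"slide": [-20, 20, 0], "angular": [0, 0, 0], "claw": -1},
    {"slide": [-18, 10, 0], "angular": [0, 0, 0], "claw": -1},
    {"slide": [-9, 2, 0], "angular": [0, 0, 0], "claw": -1}
  ]
}}

```text
time: 5.2
ee_pos: [0.4901, 0.017, 0.2486]
tcp_rot: [180.0, -0.1, -179.9]
wrist_force: [-0.5, 0.2, -2.0]
opening: 0.012
grasp_force: 49.0
```

{"op": "play_rows", "data": {
  "increments": [
    {"slide": [0, 0, 0], "angular": [0, 0, 0], "claw": -1},
    {"slide": [0, 0, 0], "angular": [0, 0, 0], "claw": -1}
  ]
}}

```text
time: 5.4
ee_pos: [0.4892, 0.0149, 0.249]
tcp_rot: [-180.0, -0.1, 180.0]
wrist_force: [-0.6, 0.3, -0.8]
opening: 0.0124
grasp_force: 49.0
```

```bash
python3 - <<'E'
from h import *
o=bot.get_obs();e=o['ee_pos'];print(e,o['tcp_rot'],o['opening'],o['grasp_force'])
out=[]
for n in("wrist","side"):
    ci=bot.camera_info(n); im=bot.camera(n)[:,:,::-1].copy(); cv2.imwrite(f"pics/{n}2.png",im)
    for X,c in [((.4903,.0145,.082),(0,0,255)),(e-[0,0,.123],(0,255,0)),(e-[0,0,.123-.1],(255,255,0))]:
        p=proj(n,X,ci);print(n,p);cv2.drawMarker(im,tuple(int(round(v)) for v in p),c,0,6,1)
    p=np.array(proj(n,(.4903,.0145,.10),ci)).astype(int); x0=np.clip(p[0]-65,0,382);y0=np.clip(p[1]-85,0,214)
    print(x0,y0);out.append(cv2.resize(im[y0:y0+170,x0:x0+130],(390,510),interpolation=cv2.INTER_CUBIC))
cv2.imwrite("pics/m2.png",cv2.convertScaleAbs(np.hstack(out),alpha=1.4))
E
```

```text
[0.48918335 0.01488172 0.24903305] [-1.79996303e+02 -7.05755389e-02  1.79979488e+02] 0.012355256408232169 49.03737160810124
wrist (np.float64(261.5981280178946), np.float64(181.1907311005478))
wrist (np.float64(262.0379374017015), np.float64(193.72564484054413))
wrist (np.float64(262.2890569049459), np.float64(249.65403986016804))
196 101
side (np.float64(243.94725025106217), np.float64(215.33716174631397))
side (np.float64(243.1579004413972), np.float64(200.33953339763374))
side (np.float64(242.38672537328236), np.float64(163.94362448467734))
178 124
```

View pics/m2.png

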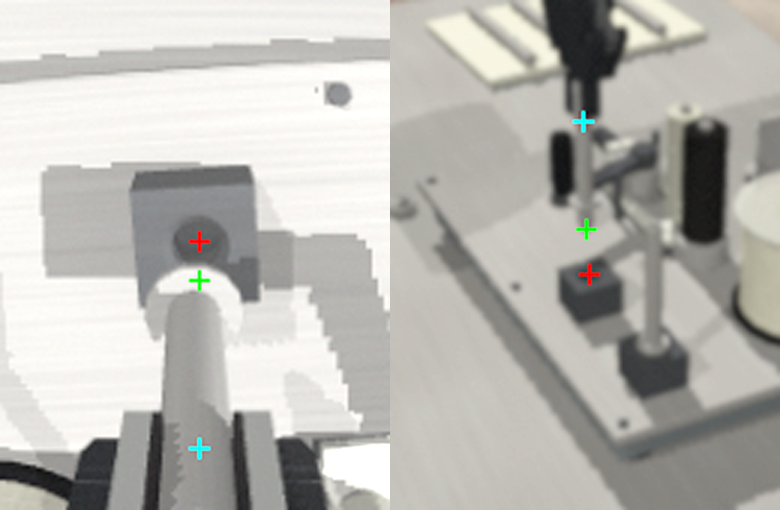

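{"op": "play_rows", "data": {
  "increments": [
    {"slide": [-1, 0, 15], "angular": [0, 0, 0], "claw": -1},
    {"slide": [0, 0, 17], "angular": [0, 0, 0], "claw": -1},
    {"slide": [0, 0, 8], "angular": [0, 0, 0], "claw": -1},
    {"slide": [0, 0, 6], "angular": [0, 0, 0], "claw": -1},
    {"slide": [0, 0, 6], "angular": [0, 0, 0], "claw": -1},
    {"slide": [0, 0, 5], "angular": [0, 0, 0], "claw": -1}
  ]
}}

```text
time: 6.1
ee_pos: [0.491, 0.0151, 0.1923]
tcp_rot: [180.0, 0.0, 180.0]
wrist_force: [0.1, 0.3, -2.0]
opening: 0.0122
grasp_force: 49.0
```

In the hole with no contact force; lower further.

{"op": "play_rows", "data": {
  "increments": [
    {"slide": [0, 0, 4], "angular": [0, 0, 0], "claw": -1},
    {"slide": [0, 0, 4], "angular": [0, 0, 0], "claw": -1},
    {"slide": [0, 0, 2], "angular": [0, 0, 0], "claw": -1},
    {"slide": [0, 0, 0], "angular": [0, 0, 0], "claw": -1}
  ]
}}

```text
time: 6.5
ee_pos: [0.4909, 0.0152, 0.1821]
tcp_rot: [180.0, -0.0, -180.0]
wrist_force: [-0.2, -0.2, -1.9]
opening: 0.0123
grasp_force: 49.1
```

{"op": "play_rows", "data": {
  "increments": [
    {"slide": [0, 0, 2], "angular": [0, 0, 0], "claw": -1},
    {"slide": [0, 0, 1], "angular": [0, 0, 0], "claw": -1},
    {"slide": [0, 0, 0], "angular": [0, 0, 0], "claw": -1}
  ]
}}

```text
time: 6.8
ee_pos: [0.4912, 0.0152, 0.1799]
tcp_rot: [-180.0, 0.1, -180.0]
wrist_force: [-0.5, -1.0, 4.0]
opening: 0.0125
grasp_force: 49.5
```

{"op": "play_rows", "data": {
  "increments": [
    {"slide": [0, 0, 0.5], "angular": [0, 0, 0], "claw": -1},
    {"slide": [0, 0, 0], "angular": [0, 0, 0], "claw": -0.3},
    {"slide": [0, 0, 0], "angular": [0, 0, 0], "claw": 0.2},
    {"slide": [0, 0, 0], "angular": [0, 0, 0], "claw": 0.2},
    {"slide": [0, 0, 0], "angular": [0, 0, 0], "claw": 0.2},
    {"slide": [0, 0, -20], "angular": [0, 0, 0], "claw": 0.2},
    {"slide": [0, 0, -40], "angular": [0, 0, 0], "claw": 0.2},
    {"slide": [0, 0, -20], "angular": [0, 0, 0], "claw": 0.2}
  ]
}}

```text
time: 7.6
ee_pos: [0.4911, 0.0152, 0.2614]
tcp_rot: [180.0, 0.1, -180.0]
wrist_force: [-0.4, 0.0, 0.8]
opening: 0.0511
grasp_force: 0.0
```

```bash
python3 - <<'E'
from h import *
o=bot.get_obs();e=o['ee_pos'];print(e,o['opening'])
out=[]
for n in("wrist","side"):
    ci=bot.camera_info(n); im=bot.camera(n)[:,:,::-1].copy(); cv2.imwrite(f"pics/{n}3.png",im)
    for X,c in [((.491,.015,.192),(0,0,255)),((.491,.015,.087),(0,255,0)),((.5089,.1198,.162),(255,255,0))]:
        p=proj(n,X,ci);print(n,p);cv2.drawMarker(im,tuple(int(round(v)) for v in p),c,0,5,1)
    p=np.array(proj(n,(.4903,.0145,.12),ci)).astype(int); x0=np.clip(p[0]-65,0,382);y0=np.clip(p[1]-65,0,214)
    out.append(cv2.resize(im[y0:y0+170,x0:x0+130],(390,510),interpolation=cv2.INTER_CUBIC))
cv2.imwrite("pics/m3.png",cv2.convertScaleAbs(np.hstack(out),alpha=1.4))
E
```

```text
[0.49110832 0.0152091  0.26139921] 0.051147770093214744
wrist (np.float64(261.81227084049), np.float64(217.11610208646897))
wrist (np.float64(261.72318711483604), np.float64(177.54801635294442))
wrist (np.float64(382.67627547062045), np.float64(221.35515108690893))
side (np.float64(243.3456693726823), np.float64(176.5349818244596))
side (np.float64(244.09713341922668), np.float64(213.49936621062525))
side (np.float64(234.79890107276964), np.float64(167.6580318123015))
```

View pics/m3.png

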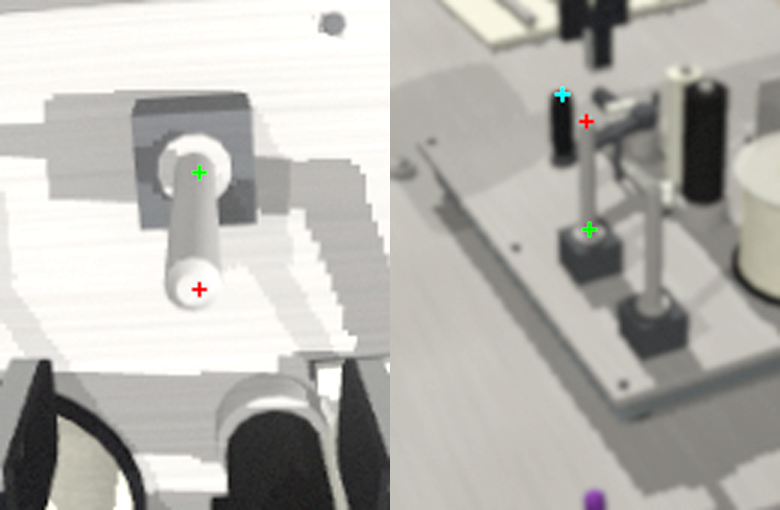

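{"op": "play_rows", "data": {
  "increments": [
    {"slide": [-5, 25, 0], "angular": [0, 0, 0], "claw": 0.2},
    {"slide": [-5, 35, 0], "angular": [0, 0, 0], "claw": 0.2},
    {"slide": [-5, 30, 0], "angular": [0, 0, 0], "claw": 0.2},
    {"slide": [-3, 14, 0], "angular": [0, 0, 0], "claw": 0.2},
    {"slide": [0, 0, 0], "angular": [0, 0, -7.8], "claw": 0.2},
    {"slide": [0, 0, 0], "angular": [0, 0, -7.8], "claw": 0.2},
    {"slide": [0, 0, 0], "angular": [0, 0, -7.7], "claw": 0.2},
    {"slide": [0, 0, 0], "angular": [0, 0, 0], "claw": 0.2}
  ]
}}

```text
time: 8.5
ee_pos: [0.5088, 0.1189, 0.2581]
tcp_rot: [180.0, -0.1, -156.6]
wrist_force: [0.8, 0.7, -0.2]
opening: 0.0512
grasp_force: 0.0
```

```bash
python3 - <<'E'
from h import *
o=bot.get_obs();e=o['ee_pos'];print(e,o['tcp_rot'],o['opening'])
n="wrist";ci=bot.camera_info(n); im=bot.camera(n)[:,:,::-1].copy(); cv2.imwrite("pics/w4.png",im)
for X,c in [((.5089,.1198,.162),(255,255,0)),((.5089,.1198,.102),(0,255,0)),((.6055,.161,.101),(0,0,255))]:
    p=proj(n,X,ci);print(n,p);cv2.drawMarker(im,tuple(int(round(v)) for v in p),c,0,8,1)
cv2.imwrite("pics/w4v.png",cv2.convertScaleAbs(cv2.resize(im[130:370,100:420],(800,600),interpolation=cv2.INTER_CUBIC),alpha=1.4))
E
```

```text
[0.50880038 0.11889592 0.25807453] [ 1.79999410e+02 -6.02026176e-02 -1.56588616e+02] 0.05120235390363025
wrist (np.float64(262.882813233915), np.float64(205.23274307756014))
wrist (np.float64(262.6089001497555), np.float64(183.80634080988077))
wrist (np.float64(261.9565803816849), np.float64(273.85914138572593))
```

View pics/w4v.png

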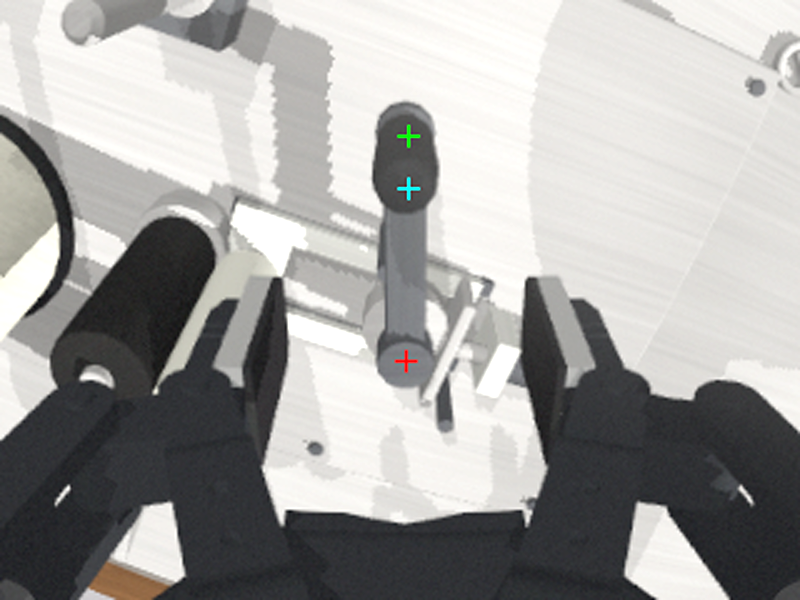

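{"op": "play_rows", "data": {
  "increments": [
    {"slide": [1, 0, 30], "angular": [0, 0, 0], "claw": 0.2},
    {"slide": [0, 0, 40], "angular": [0, 0, 0], "claw": 0.2},
    {"slide": [0, 0, 30], "angular": [0, 0, 0], "claw": 0.2},
    {"slide": [0, 0, 14], "angular": [0, 0, 0], "claw": 0.2},
    {"slide": [0, 0, 0], "angular": [0, 0, 0], "claw": -0.2},
    {"slide": [0, 0, 0], "angular": [0, 0, 0], "claw": -1},
    {"slide": [0, 0, 0], "angular": [0, 0, 0], "claw": -1},
    {"slide": [0, 0, 0], "angular": [0, 0, 0], "claw": -1}
  ],
  "squeeze": 50
}}

```text
time: 9.35
ee_pos: [0.5084, 0.1189, 0.1462]
tcp_rot: [-180.0, 0.1, -156.7]
wrist_force: [-2.7, -0.2, 2.6]
opening: 0.0207
grasp_force: 49.8
```

{"op": "play_rows", "data": {
  "increments": [
    {"slide": [0, 0, 0], "angular": [0, 0, 0], "claw": -1},
    {"slide": [0, 0, 0], "angular": [0, 0, 0], "claw": -1}
  ]
}}

```text
time: 9.55
ee_pos: [0.5084, 0.1189, 0.1462]
tcp_rot: [-180.0, 0.1, -156.7]
wrist_force: [-3.6, -0.9, 6.7]
opening: 0.0212
grasp_force: 50.2
```

{"op": "play_rows", "data": {
  "increments": [
    {"slide": [-0.1, 5, 0], "angular": [0, 0, 2.75], "claw": -1},
    {"slide": [-0.5, 10.1, 0], "angular": [0, 0, 5.5], "claw": -1},
    {"slide": [-0.5, 10.1, 0], "angular": [0, 0, 5.5], "claw": -1},
    {"slide": [-0.5, 10.1, 0], "angular": [0, 0, 5.5], "claw": -1}
  ]
}}

```text
time: 9.95
ee_pos: [0.4998, 0.1525, 0.1461]
tcp_rot: [-179.9, 0.1, -176.2]
wrist_force: [-2.6, -6.4, 7.7]
opening: 0.0209
grasp_force: 50.4
```

```bash
cat > s.py <<'E'
from h import *
o=bot.get_obs();e=o['ee_pos'];v=e[:2]-[.6055,.161];print(e,o['tcp_rot'][2],"r",np.hypot(*v),"ang",np.degrees(np.arctan2(v[1],v[0]))%360,o['wrist_force'],o['time'],o['grasp_force'])
E
python3 s.py
```

```text
[0.49982744 0.15247861 0.1460852 ] -176.23045873941513 r 0.10601558169520016 ang 184.6103296988339 [-2.61602579 -6.42987247  7.68680467] 9.95 50.36625612527132
```

{"op": "play_rows", "data": {
  "increments": [
    {"slide": [-0.5, 10.1, 0], "angular": [0, 0, 5.5], "claw": -1},
    {"slide": [-0.5, 10.1, 0], "angular": [0, 0, 5.5], "claw": -1},
    {"slide": [-0.5, 10.1, 0], "angular": [0, 0, 5.5], "claw": -1},
    {"slide": [-0.5, 10.1, 0], "angular": [0, 0, 5.5], "claw": -1},
    {"slide": [-0.5, 10.1, 0], "angular": [0, 0, 5.5], "claw": -1},
    {"slide": [-0.5, 10.1, 0], "angular": [0, 0, 5.5], "claw": -1}
  ]
}}

```text
time: 10.55
ee_pos: [0.5121, 0.2114, 0.1462]
tcp_rot: [-180.0, -0.0, 150.8]
wrist_force: [-7.9, -4.2, 9.2]
opening: 0.0209
grasp_force: 50.7
```

```bash
python3 s.py
```

```text
[0.51212388 0.21139195 0.14616247] 150.81234716598 r 0.1061058305363587 ang 151.645756565541 [-7.89343963 -4.24644116  9.19846672] 10.55 50.655861441046
```

{"op": "play_rows", "data": {
  "increments": [
    {"slide": [-0.5, 10.1, 0], "angular": [0, 0, 5.5], "claw": -1},
    {"slide": [-0.5, 10.1, 0], "angular": [0, 0, 5.5], "claw": -1},
    {"slide": [-0.5, 10.1, 0], "angular": [0, 0, 5.5], "claw": -1},
    {"slide": [-0.5, 10.1, 0], "angular": [0, 0, 5.5], "claw": -1},
    {"slide": [-0.5, 10.1, 0], "angular": [0, 0, 5.5], "claw": -1},
    {"slide": [-0.5, 10.1, 0], "angular": [0, 0, 5.5], "claw": -1},
    {"slide": [-0.5, 10.1, 0], "angular": [0, 0, 5.5], "claw": -1},
    {"slide": [-0.5, 10.1, 0], "angular": [0, 0, 5.5], "claw": -1}
  ]
}}

```text
time: 11.35
ee_pos: [0.5734, 0.2623, 0.1463]
tcp_rot: [-180.0, -0.1, 106.9]
wrist_force: [-9.2, 2.4, 9.3]
opening: 0.0211
grasp_force: 50.6
```

```bash
python3 s.py
```

```text
[0.57343236 0.2623328  0.1462921 ] 106.88465267460282 r 0.10628579308420971 ang 107.56042372740693 [-9.21371795  2.44203598  9.26686936] 11.35 50.563597697764635
```

{"op": "play_rows", "data": {
  "increments": [
    {"slide": [-0.5, 10.1, 0], "angular": [0, 0, 5.5], "claw": -1},
    {"slide": [-0.4, 8, 0], "angular": [0, 0, 4.4], "claw": -1},
    {"slide": [-0.1, 5, 0], "angular": [0, 0, 2.7], "claw": -1},
    {"slide": [0, 0, 0], "angular": [0, 0, 0], "claw": -1},
    {"slide": [0, 0, 0], "angular": [0, 0, 0], "claw": -1}
  ]
}}

```text
time: 11.85
ee_pos: [0.5969, 0.2669, 0.1464]
tcp_rot: [179.9, -0.2, 94.5]
wrist_force: [-4.4, 5.5, 6.7]
opening: 0.021
grasp_force: 50.3
```

```bash
python3 s.py; python3 - <<'E'
from h import *
from scipy.optimize import least_squares
p=np.array([[.5084,.1189],[.49983,.15248],[.51212,.21139],[.57343,.26233],bot.get_obs()['ee_pos'][:2]])
s=least_squares(lambda c:np.hypot(*(p-c[:2]).T)-c[2],[.6055,.161,.105]).x
print("circle",s,s[2], np.degrees(np.arctan2(*(p-s[:2])[:,::-1].T))%360)
out=[]
im=bot.camera("top")[:,:,::-1]; cv2.imwrite("pics/top5.png",im); sd=bot.camera("side")[:,:,::-1]; cv2.imwrite("pics/side5.png",sd)
a=cv2.resize(im[100:235,140:320],(400,300),interpolation=cv2.INTER_CUBIC)
b=cv2.resize(sd[120:300,180:420],(400,300),interpolation=cv2.INTER_CUBIC)
cv2.imwrite("pics/m5.png",cv2.convertScaleAbs(np.hstack([a,b]),alpha=1.5))
E
```

```text
[0.59686974 0.26694372 0.14636773] 94.50666494051262 r 0.10629465304360239 ang 94.65707615793481 [-4.36317701  5.49464466  6.7224246 ] 11.85 50.27565250173211
circle [0.60548557 0.1613163  0.10597466] 0.10597466034194054 [203.60032488 184.78069557 151.79450804 107.60625391  94.66318425]
```

View pics/m5.png

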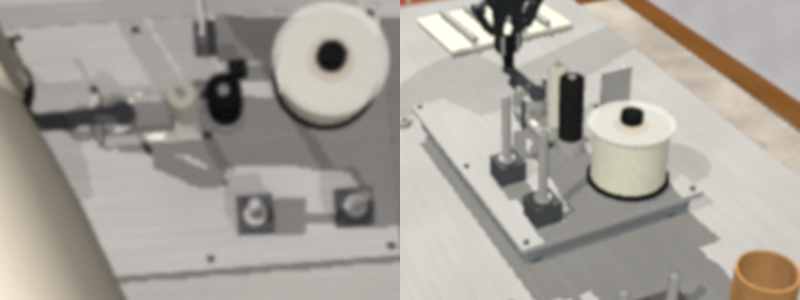

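{"op": "play_rows", "data": {
  "increments": [
    {"slide": [0, 2.3, 0], "angular": [0, 0, 1.2], "claw": -1},
    {"slide": [0, 0, 0], "angular": [0, 0, 0], "claw": -1},
    {"slide": [0, 0, 0], "angular": [0, 0, 0], "claw": -1},
    {"slide": [0, 0, 0], "angular": [0, 0, 0], "claw": -1}
  ]
}}

```text
time: 12.35
ee_pos: [0.5987, 0.2671, 0.1464]
tcp_rot: [180.0, -0.2, 93.3]
wrist_force: [-5.9, 5.4, 7.2]
opening: 0.021
grasp_force: 50.4
```

```bash
python3 s.py
```

```text
[0.59872588 0.26709284 0.14635117] 93.31687758300599 r 0.10630888197152183 ang 93.6534273634422 [-5.92697617  5.36321776  7.16831978] 12.35 50.380280166864395
```

{"op": "play_rows", "data": {
  "increments": [
    {"slide": [0, 0.4, 0], "angular": [0, 0, 0], "claw": -1},
    {"slide": [0, 0, 0], "angular": [0, 0, 0], "claw": -1},
    {"slide": [0, 0, 0], "angular": [0, 0, 0], "claw": -1}
  ]
}}

```text
time: 12.65
ee_pos: [0.5989, 0.2671, 0.1464]
tcp_rot: [180.0, -0.2, 93.3]
wrist_force: [-7.6, 6.1, 7.3]
opening: 0.0209
grasp_force: 50.4
```

```bash
python3 s.py; python3 -c "
from workcell import bot
print(bot.job_done())"
```

```text
[0.59894565 0.26707314 0.14635529] 93.31798226786312 r 0.10627544310870297 ang 93.5358616657777 [-7.62722081  6.05237085  7.28611615] 12.65 50.391392055898905
the job is handed in; nothing more can be done
None
```

The job is handed in at 12.65 s, with no verdict returned: the tall post stands seated and released in the empty socket, and the arm holds the cam lever about 110° from its rest stop, within about half a degree of highest lift by my measurements.

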